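# Hang the orange safety glasses on the bench rail

### The job

Hang the orange safety glasses over the wooden rail: frame upright, both arms lying across the top of the bar at about right angles to it, the lenses on one side of the bar and the ear hooks on the other (either way round), so that the glasses rest level and balanced there by themselves. Leave the blue glasses and the jar with the yellow lid where they stand.

Things in the scene. Friction and masses are not known exactly. Their poses are not given: they have to be found in the camera images.
- orange_brow (a point): Pinch point of the orange safety glasses (80 g): middle of the 10 mm thick, 30 mm wide brow block, 48 mm above the glasses' underside, 12 mm below their top; x out of the lenses, z up. Pinch across x. Front 146 wide, 60 high. Two arms, at y = +-69 mm, undersides 20 mm below this point, run straight back to 95 mm, then hook down, ending 135 mm back. They balance 50 mm behind this point.
- rail_top (a point): Centre of the flat top of the wooden rail, fixed to the bench, 140 mm above it. Its level bar is 240 mm long (y), 40 mm wide (x) and 18 mm thick, on two 18 mm posts 90 mm either side of the middle, on a white base board of 110 x 240 mm, 14 mm thick. z up.
- blue_brow (a point): The same point on the second pair of safety glasses, of the same shape but with a blue frame, standing open on the bench as the orange pair does: to be left alone.
- jar: A specimen jar with a yellow lid, 70 mm across and 80 mm high, standing on the bench; origin at the centre of its underside. To be left alone.
Mind the look-alikes: they are no part of the job. Of the things that look like the part that bears orange_brow, take the one that is farthest to the robot's right at the start.

How it is judged:
By the outcome, as a careful person would: the job done as asked, in the order asked, and still so for the second after the job is handed in, with the robot touching nothing.
It also fails if it takes over 42 s, if anything falls off the work surface, if the arm or the gripper's body presses on something with over 40 N, if the wrist force passes 120 N, or if a joint passes its speed limit or range.

### The arm

A 6-joint arm with a two-finger parallel gripper is mounted at the origin on the work surface. World frame = base frame: x ahead of the robot, y to its left, z up, the work surface at z = 0. Lengths are in m, angles in degrees, forces in N, time in s.
With the tool pointing down it reaches from about 0.25 to 0.725 m from the base axis. Payload 9.7 kg.
Tool frame: the origin (TCP) lies at the very end of the fingers, on their centre line; the grasp point (between the pads) lies grasp_offset behind it (grasp_offset is the distance from the TCP to the grasp point, in m); z points along the fingers, y is the line along which they close (so a half turn about z gives the same grasp; the last joint's range is limited). The gripper opens to 85 mm and grips with 20 to 120 N. Pads are 22 mm wide; open, the fingers measure 114 mm over their backs; the gripper's body (76 mm by 85 mm) begins 54 mm behind the grasp point. The pads swing forward as they close: fully open they stand 13 mm farther back than shut.
Start: joints at [64.687, 4.979, 10.078, 95.1, 0, 90], TCP at [0.235, 0.497, 0.208] pointing down, gripper open.
Joint ranges: [-179.16, 179.16], [-48.56, 103.87], [-65.8, 70.77], [-126.05, 130.52], [-82.76, 87.17], [-180, 180]. Speed limits (degrees/s): [127.2, 127.2, 147.25, 180, 180, 180].

### API

Orientations are given as [roll, pitch, yaw] about the fixed x, y, z axes, in that order (R = Rz(yaw) Ry(pitch) Rx(roll)).
In Python, from workcell import get_obs, camera, calibration, job_done, recognise, cut_out, mark_of, grasp_offset gives the robot as it stands.
- The arm moves only by the tool servo_tool, never from a script. Its argument "moves" is a list of rows, each a list of 3 entries, a list of its own where there are three numbers: the turn, a rotation vector about the tool's x, y, z in degrees, then the shift along the tool's x, y, z in m, then the opening in per cent of the stroke, from 0 (shut) to 100 (fully open). In form: [[[ax, ay, az], [x, y, z], claw], ...]. A call has 1 to 12 rows; each row shifts and turns the commanded pose from where the row before left it, along the tool's axes as they then stand; what a row does not reach is not made up. A row lasts 1/10 s, in which the tool goes at most 50 mm and 8.59 degrees, less where a joint would pass 70% of its speed; a pose out of reach is approached as far as the arm can. A call is refused whole if a number of a shift passes 0.05 or a number of a turn 8.59, either way. A call with a gripper value outside its range is refused whole. The fingers move at their own pace and stop on an object; "force" is the grip in N (left out, the last holds). Time passes only in rows, so rows that do not move let the fingers close. It gives the time, the measured TCP pose, the force, the opening and the grip force at its end, in the units of the state.
- get_obs(): the state, without advancing time (a new reading comes with each control period).
- camera(name): name is "scene" or "top" or "wrist"; returns (picture, depth): 400x640x3 uint8, red, green, blue; 400x640 float32, m along the optical axis (not along the pixel's ray), 0 where there is no reading.
- calibration(name): a dict with "camera_matrix" (3x3 intrinsics, pixels), "R" (3x3) and "t" (3): a world point X has camera coordinates R X + t. Camera axes: x right, y down, z forward; pixel columns grow to the right and rows downward; lengths in m; the calibration is good to about 2 mm. A picture is of the moment at which its call begins: read the wrist's pose just before it. calibration takes no time and is no camera call; for the wrist camera it gives the pose at the moment of the call.
- job_done(): hands the job in; it is judged then, once.
Trained networks look in the newest picture that a camera, given by its name, has taken for a name from the list of things; names that differ only in an ending like _2 or _b are one class to them, and where a whole thing is asked for, a point or a joint stands for the part that bears it (a point fixed in the world has none). Each returns a list of dicts, best first, with "score" (0 to 1); they miss things now and then, are a little off and sometimes report something else, mostly with a low value. They report only what shows in the picture. A call takes as long as a camera call. They do not tell look-alikes from the thing itself.
- recognise(name, camera): "xyz" ([x, y, z] in m, in the coordinates of the camera as it stood for that picture, good to about 4 mm: the middle of the surface that is visible of it).
- cut_out(name, camera): "mask" (400x640 bool, what is visible of it).
- mark_of(name, camera): "xyz" ([x, y, z] in m, in the coordinates of the camera as it stood for that picture, good to about 4 mm: a listed point, or the origin of a listed thing).
The state is a dict: "time": time; "q": joint angles; "qd": joint speeds; "joint_efforts": joint torques, N m; "ee_pos": TCP position; "tcp_rot": TCP orientation; "wrist_force": force on the tool from outside, world axes, zero at the start; "torque": the same for the moment, N m; "opening": finger opening in m; "grasp_force": force on a finger pad.
Only numpy, scipy, OpenCV 4.12 (cv2) and the standard library are available. Lean on these libraries where they do the work, as an engineer would, in place of code of your own. Each camera call takes 0.05 s, during which the arm holds its last target. There are 200 camera calls.

## Working session

There is one attempt and no reset: what is moved stays moved. The work goes in short steps, Python scripts to look and compute and a tool call to move; the robot and the scene stay as the last step left them, time stands still between calls to the robot, and variables do not carry over. Pictures are saved under pics/ and viewed, at most 10 in all, crops included, and the job is handed in when it is done.

Besides the shell and the picture viewer there is one more tool, called after ">>>" in YAML: its name, and indented under it one key for each argument. servo_tool: Moves the arm, as the interface text tells. Its arguments: {"type":"object","properties":{"moves":{"type":"array"},"force":{"type":"number"}},"required":["moves"]}

```bash
mkdir -p pics
cat > h.py <<'E'
import numpy as np, cv2
from workcell import *
def w(p,cal):
    return np.array(cal["R"]).T@(np.array(p)-np.array(cal["t"]))
def px(X,cal):
    c=np.array(cal["R"])@np.array(X)+np.array(cal["t"]); k=np.array(cal["camera_matrix"])@c; return k[:2]/k[2]
def cloud(depth,cal,mask=None):
    v,u=np.nonzero((depth>0)&(mask if mask is not None else True)); d=depth[v,u]
    K=np.array(cal["camera_matrix"]); c=np.stack([(u-K[0,2])/K[0,0]*d,(v-K[1,2])/K[1,1]*d,d],1)
    return (c-np.array(cal["t"]))@np.array(cal["R"])
E
python3 - <<'E'
from h import *
np.set_printoptions(precision=4,suppress=True)
print(grasp_offset, get_obs())
ims=[]
for c in ["scene","top"]:
    cal=calibration(c); im,d=camera(c); ims.append(im); np.savez(f"{c}.npz",im=im,d=d)
    for n in ["orange_brow","blue_brow","rail_top","jar"]:
        for r in mark_of(n,c)[:4]: print(c,n,round(r["score"],2),w(r["xyz"],cal),px(w(r["xyz"],cal),cal))
cv2.imwrite("pics/a.png",ims[0][:,:,::-1]);cv2.imwrite("pics/b.png",ims[1][:,:,::-1])
E
```

```text
0.0187 {'time': 0.0, 'q': array([64.6847,  5.0108, 10.0333, 95.0995,  0.0009, 89.9995]), 'qd': array([ 0.0047,  0.1096, -0.0688,  0.0173, -0.1326,  0.0568]), 'joint_efforts': array([  0.0003, -52.0387,  46.4805,   0.0164,   0.0001,  -0.    ]), 'ee_pos': array([0.2351, 0.4969, 0.2073]), 'tcp_rot': array([-179.923 ,   -0.0009,  154.6852]), 'wrist_force': array([-0.4572, -0.4036, -0.0966]), 'torque': array([ 0.0291,  0.0006, -0.0108]), 'grasp_force': 0.0, 'opening': 0.08523108956642321}
scene orange_brow 0.95 [ 0.5411 -0.2769  0.051 ] [205.8369 295.5211]
scene orange_brow 0.66 [0.7338 0.084  0.0479] [397.3012 236.575 ]
scene blue_brow 0.73 [ 0.5093 -0.0032  0.0428] [289.1626 219.1643]
scene rail_top 0.76 [0.5007 0.3196 0.1361] [365.8515 128.1673]
scene jar 0.84 [ 0.7007 -0.1108 -0.0034] [330.1854 301.4769]
top orange_brow 0.86 [0.7347 0.081  0.0458] [287.8639 147.939 ]
top orange_brow 0.56 [ 0.5345 -0.2818  0.0432] [422.9244 217.6139]
top blue_brow 0.86 [ 0.5055 -0.0111  0.0462] [323.49   230.8225]
top rail_top 0.82 [0.4969 0.3164 0.1404] [192.13   237.5442]
top jar 0.89 [ 0.6986 -0.1101  0.0029] [356.7408 161.6488]
```

View pics/a.png

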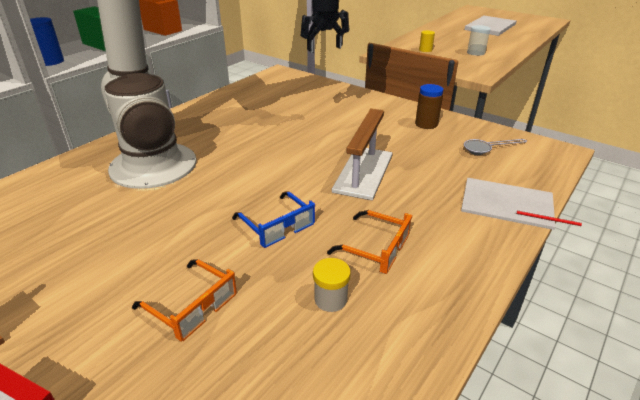

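View pics/b.png

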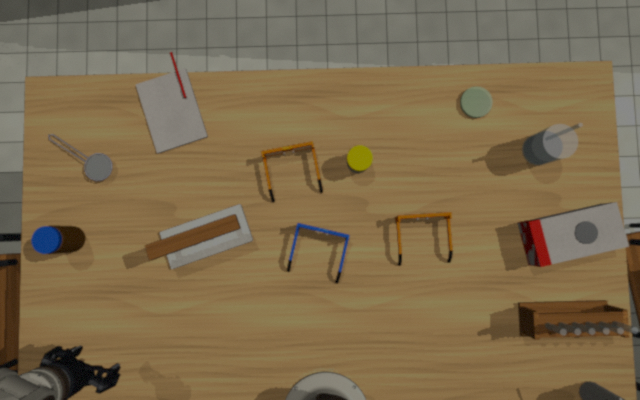

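The two orange candidates are A at scene (206,296) / top (423,217), y≈-0.28, and B at scene (397,237) / top (288,148), y≈+0.08. The robot's right is -y, so A fits. I'll measure its pose and the rail's, and confirm A in a crop.

Run:
```python
from h import *
np.set_printoptions(precision=4,suppress=True)
def rect(P,n):
    r=cv2.minAreaRect(P[:,:2].astype(np.float32)); print(n,len(P),r, "z med/max",np.median(P[:,2]),P[:,2].max())
for c in ["scene","top"]:
    cal=calibration(c); f=np.load(c+".npz"); P=cloud(f["d"],cal); 
    hsv=cv2.cvtColor(f["im"],cv2.COLOR_RGB2HSV); m=(hsv[...,1]>190)&(hsv[...,0]<18)&(hsv[...,2]>100)
    Q=cloud(f["d"],cal,m); 
    s=Q[(abs(Q[:,0]-.5)<.16)&(abs(Q[:,1]+.28)<.12)&(Q[:,2]>.012)&(Q[:,2]<.075)]; rect(s,c+" A all")
    fr=s[s[:,2]>.046]; rect(fr,c+" A front top")
    k=fr[:,0]>fr[:,0].max()-.03; l=np.polyfit(fr[k,1],fr[k,0],1); print("front yaw",np.degrees(np.arctan(-l[0])), fr[k].mean(0), fr[k].min(0),fr[k].max(0))
    r=P[(abs(P[:,0]-.5)<.12)&(abs(P[:,1]-.317)<.16)&(P[:,2]>.13)&(P[:,2]<.15)]; rect(r,c+" rail")
    b=P[(abs(P[:,0]-.5)<.2)&(abs(P[:,1]-.317)<.2)&(P[:,2]>.008)&(P[:,2]<.02)]; rect(b,c+" base")
    
im=np.load("scene.npz")["im"][230:370,100:420]; im2=np.load("top.npz")["im"][120:290,130:470]
cv2.imwrite("pics/c.png",np.vstack([cv2.resize(im,(680,298)),cv2.resize(im2,(680,300))])[:600,:,::-1])
```

```text
scene A all 1134 ((0.4955444931983948, -0.28112301230430603), (0.10805275291204453, 0.14821463823318481), 2.543894052505493) z med/max 0.04375055463581469 0.06218767302448829
scene A front top 549 ((0.5399707555770874, -0.279867023229599), (0.019445503130555153, 0.14410169422626495), 2.8566343784332275) z med/max 0.05786014825721688 0.06218767302448829
front yaw 1.9482460916389992 [ 0.5444 -0.2862  0.0566] [ 0.5267 -0.3522  0.046 ] [ 0.5522 -0.2078  0.0622]
scene rail 745 ((0.5016801953315735, 0.32065966725349426), (0.039958804845809937, 0.24718299508094788), 17.99016761779785) z med/max 0.1389657163470779 0.14281638288212803
scene base 1626 ((0.5165846347808838, 0.2756102681159973), (0.11063578724861145, 0.33601653575897217), 17.62485694885254) z med/max 0.01313902054516046 0.01980608999492644
top A all 229 ((0.4940737187862396, -0.28376081585884094), (0.10305391997098923, 0.14345569908618927), 1.8101052045822144) z med/max 0.05413697943477737 0.06663963114031506
top A front top 117 ((0.5371457934379578, -0.2803419828414917), (0.016262585297226906, 0.13906875252723694), 2.02659010887146) z med/max 0.059781426316141376 0.06663963114031506
front yaw 2.646007480847415 [ 0.5397 -0.2774  0.0597] [ 0.5267 -0.3499  0.0494] [ 0.5475 -0.211   0.0666]
top rail 1547 ((0.49943792819976807, 0.318991482257843), (0.04029379412531853, 0.24122005701065063), 17.90544891357422) z med/max 0.1390779352006469 0.14501963167452875
top base 2084 ((0.4973927438259125, 0.2749152183532715), (0.15473218262195587, 0.33303695917129517), 11.61622142791748) z med/max 0.0133070849244083 0.019986582711980623
```

View pics/c.png

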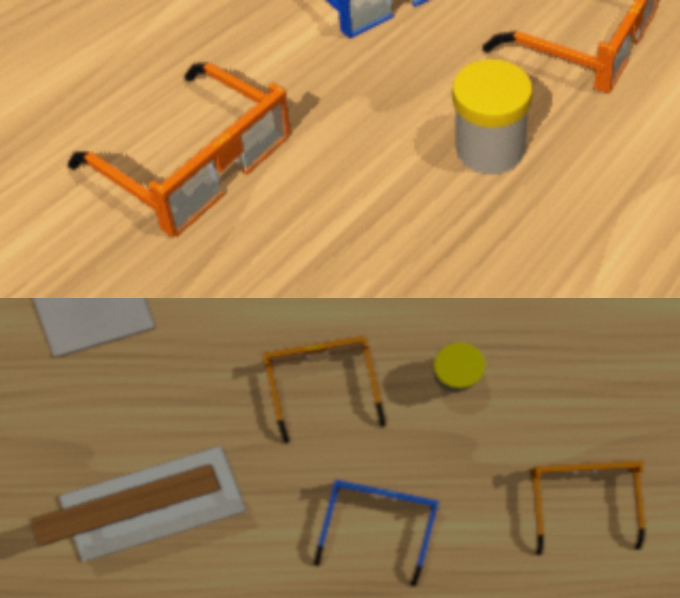

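The crop confirms A: the orange pair at scene (206,296) / top (423,217) stands alone at the far right, with its lenses facing +x and a yaw of about 2°. B is next to the jar. First I turn the tool, then travel over A.

>>> servo_tool:
  moves:
    - [[0, 0, 7.8], [0, 0, 0], 100]
    - [[0, 0, 7.8], [0, 0, 0], 100]
    - [[0, 0, 7.8], [0, 0, 0], 100]
    - [[0, 0, 7.8], [0, 0, 0], 100]
    - [[0, 0, 7.8], [0, 0, 0], 100]
    - [[0, 0, 7.8], [0, 0, 0], 100]
    - [[0, 0, 7.8], [0, 0, 0], 100]
    - [[0, 0, 7.8], [0, 0, 0], 100]
  force: 40

```text
time: 1.3
ee_pos: [0.2352, 0.4972, 0.208]
tcp_rot: [180.0, -0.0, 92.0]
wrist_force: [-0.1, 0.2, -0.4]
opening: 0.0856
grasp_force: 0.0
```

>>> servo_tool:
  moves:
    - [[0, 0, 0], [-0.0328, 0.0113, 0], 100]
    - [[0, 0, 0], [-0.0328, 0.0113, 0], 100]
    - [[0, 0, 0], [-0.0328, 0.0113, 0], 100]
    - [[0, 0, 0], [-0.0328, 0.0113, 0], 100]
    - [[0, 0, 0], [-0.0328, 0.0113, 0], 100]
    - [[0, 0, 0], [-0.0328, 0.0113, 0], 100]
    - [[0, 0, 0], [-0.0328, 0.0113, 0], 100]
    - [[0, 0, 0], [-0.0328, 0.0113, 0], 100]
    - [[0, 0, 0], [-0.0328, 0.0113, 0], 100]
    - [[0, 0, 0], [-0.0328, 0.0113, 0], 100]
    - [[0, 0, 0], [-0.0328, 0.0113, 0], 100]
    - [[0, 0, 0], [-0.0328, 0.0113, 0], 100]

```text
time: 2.5
ee_pos: [0.3866, 0.1079, 0.2082]
tcp_rot: [180.0, -0.0, 92.3]
wrist_force: [-0.4, 0.3, -0.3]
opening: 0.0858
grasp_force: 0.0
```

>>> servo_tool:
  moves:
    - [[0, 0, 0], [-0.0328, 0.0113, 0], 100]
    - [[0, 0, 0], [-0.0328, 0.0113, 0], 100]
    - [[0, 0, 0], [-0.0328, 0.0113, 0], 100]
    - [[0, 0, 0], [-0.0328, 0.0113, 0], 100]
    - [[0, 0, 0], [-0.0328, 0.0113, 0], 100]
    - [[0, 0, 0], [-0.0328, 0.0113, 0], 100]
    - [[0, 0, 0], [-0.0328, 0.0113, 0], 100]
    - [[0, 0, 0], [-0.0328, 0.0113, 0], 100]
    - [[0, 0, 0], [-0.0328, 0.0113, 0], 100]
    - [[0, 0, 0], [-0.0328, 0.0113, 0], 100]
    - [[0, 0, 0], [-0.0328, 0.0113, 0], 100]
    - [[0, 0, 0], [-0.0328, 0.0113, 0], 100]
    - [[0, 0, 0], [0, 0, 0], 100]

```text
schema error: expected 1 to 12 rows
```

>>> servo_tool:
  moves:
    - [[0, 0, 0], [-0.0328, 0.0113, 0], 100]
    - [[0, 0, 0], [-0.0328, 0.0113, 0], 100]
    - [[0, 0, 0], [-0.0328, 0.0113, 0], 100]
    - [[0, 0, 0], [-0.0328, 0.0113, 0], 100]
    - [[0, 0, 0], [-0.0328, 0.0113, 0], 100]
    - [[0, 0, 0], [-0.0328, 0.0113, 0], 100]
    - [[0, 0, 0], [-0.0328, 0.0113, 0], 100]
    - [[0, 0, 0], [-0.0328, 0.0113, 0], 100]
    - [[0, 0, 0], [-0.0328, 0.0113, 0], 100]
    - [[0, 0, 0], [-0.0328, 0.0113, 0], 100]
    - [[0, 0, 0], [-0.0328, 0.0113, 0], 100]
    - [[0, 0, 0], [-0.0328, 0.0113, 0], 100]

```text
time: 3.7
ee_pos: [0.5379, -0.28, 0.208]
tcp_rot: [180.0, 0.0, 92.3]
wrist_force: [0.2, 1.4, -0.2]
opening: 0.0852
grasp_force: 0.0
```

>>> servo_tool:
  moves:
    - [[0, 0, 0], [0, 0, 0], 100]
    - [[0, 0, 0], [0, 0, 0], 100]

```text
time: 3.9
ee_pos: [0.5374, -0.279, 0.2073]
tcp_rot: [-179.9, -0.0, 92.2]
wrist_force: [-0.1, 1.0, -0.2]
opening: 0.0853
grasp_force: 0.0
```

Run:
```python
from h import *
np.set_printoptions(precision=4,suppress=True)
print(get_obs()["ee_pos"])
cal=calibration("wrist"); im,d=camera("wrist")
for r in mark_of("orange_brow","wrist")[:2]: print(r["score"],w(r["xyz"],cal))
P=cloud(d,cal); hsv=cv2.cvtColor(im,cv2.COLOR_RGB2HSV); m=(hsv[...,1]>190)&(hsv[...,0]<18)&(hsv[...,2]>100)
Q=cloud(d,cal,m); Q=Q[(Q[:,2]>.02)&(Q[:,2]<.08)]
print(cv2.minAreaRect(Q[:,:2].astype(np.float32)))
f=Q[(Q[:,2]>.052)]; print(cv2.minAreaRect(f[:,:2].astype(np.float32)),np.median(f,0),f.min(0),f.max(0))
for s in (1,-1):
  a=Q[(abs(Q[:,0]-.48)<.035)&(s*(Q[:,1]+.28)>0)]; print("arm",len(a),np.polyfit(a[:,0],a[:,1],1) if len(a)>5 else 0)
b=f[abs(f[:,1]+.28)<.012]; print("brow",b.min(0),b.max(0),np.median(b,0))
cv2.imwrite("pics/d.png",im[:,:,::-1])
```

```text
[ 0.5374 -0.279   0.2073]
0.63 [ 0.5371 -0.2769  0.0429]
((0.519353449344635, -0.29449644684791565), (0.1586247980594635, 0.07595758885145187), 61.88904571533203)
((0.5300913453102112, -0.3451807200908661), (0.0, 0.0), 0.0) [ 0.5301 -0.3452  0.058 ] [ 0.5301 -0.3452  0.058 ] [ 0.5301 -0.3452  0.058 ]
arm 0 0
arm 9 [ 0.0329 -0.3613]Traceback (most recent call last):
  File "<stdin>", line 12, in <module>
    return umr_minimum(a, axis, None, out, keepdims, initial, where)
ValueError: zero-size array to reduction operation minimum which has no identity
```

Run:
```python
from h import *
np.set_printoptions(precision=4,suppress=True)
cal=calibration("wrist"); im,d=camera("wrist"); cv2.imwrite("pics/d.png",im[:,:,::-1])
P=cloud(d,cal); P=P[(abs(P[:,0]-.5)<.13)&(abs(P[:,1]+.28)<.11)]
f=P[(P[:,2]>.052)&(P[:,2]<.07)]; print(len(f),cv2.minAreaRect(f[:,:2].astype(np.float32)),np.median(f,0),f.min(0),f.max(0))
b=f[abs(f[:,1]+.28)<.012]; print("brow",np.percentile(b,[3,50,97],axis=0) if len(b) else 0)
for s in (1,-1):
  a=P[(P[:,2]>.025)&(P[:,2]<.045)&(abs(P[:,0]-.48)<.035)&(s*(P[:,1]+.28)>.05)]; print("arm",len(a),np.polyfit(a[:,0],a[:,1],1) if len(a)>5 else 0)
```

```text
1752 ((0.5355374217033386, -0.27747195959091187), (0.01784074865281582, 0.1427515745162964), 2.2214412689208984) [ 0.539  -0.268   0.0587] [ 0.5239 -0.3487  0.0522] [ 0.547  -0.2059  0.0611]
brow [[ 0.5353 -0.2914  0.0573]
 [ 0.5396 -0.28    0.0587]
 [ 0.544  -0.2689  0.0601]]
arm 681 [ 0.042  -0.2312]
arm 614 [ 0.0411 -0.3673]
```

View pics/d.png

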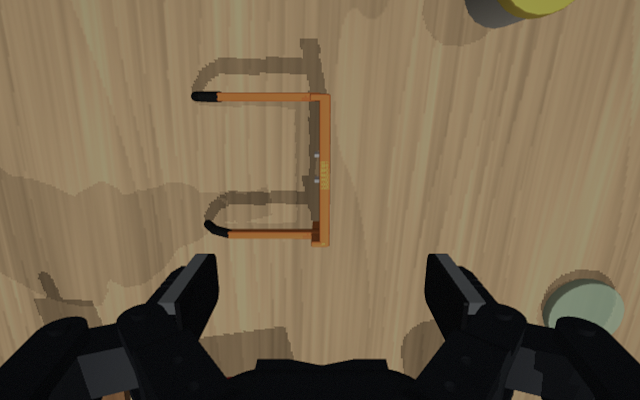

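The wrist view shows A with its brow at about (323,178), between the open fingers, at yaw 2.3°. Descend and grip.

>>> servo_tool:
  moves:
    - [[0, 0, 0], [0.002, 0.0015, 0.016], 100]
    - [[0, 0, 0], [0, 0, 0.016], 100]
    - [[0, 0, 0], [0, 0, 0.016], 100]
    - [[0, 0, 0], [0, 0, 0.016], 100]
    - [[0, 0, 0], [0, 0, 0.016], 100]
    - [[0, 0, 0], [0, 0, 0.016], 100]
    - [[0, 0, 0], [0, 0, 0.016], 100]
    - [[0, 0, 0], [0, 0, 0.016], 100]
    - [[0, 0, 0], [0, 0, 0.016], 100]
    - [[0, 0, 0], [0, 0, 0.016], 100]
    - [[0, 0, 0], [0, 0, 0.016], 100]
    - [[0, 0, 0], [0, 0, 0], 100]

```text
time: 5.25
ee_pos: [0.5378, -0.275, 0.0303]
tcp_rot: [-179.9, -0.1, 92.4]
wrist_force: [0.0, -0.3, -0.1]
opening: 0.0854
grasp_force: 0.0
```

>>> servo_tool:
  moves:
    - [[0, 0, 0], [0, 0, 0], 40]
    - [[0, 0, 0], [0, 0, 0], 40]
    - [[0, 0, 0], [0, 0, 0], 40]
    - [[0, 0, 0], [0, 0, 0], 20]
    - [[0, 0, 0], [0, 0, 0], 0]
    - [[0, 0, 0], [0, 0, 0], 0]
    - [[0, 0, 0], [0, 0, 0], 0]
    - [[0, 0, 0], [0, 0, 0], 0]
    - [[0, 0, 0], [0, 0, 0], 0]
    - [[0, 0, 0], [0, 0, 0], 0]
    - [[0, 0, 0], [0, 0, 0], 0]
  force: 40

```text
time: 6.35
ee_pos: [0.5392, -0.2766, 0.0324]
tcp_rot: [180.0, 0.0, 92.3]
wrist_force: [-0.8, 0.1, 5.0]
opening: 0.0084
grasp_force: 40.2
```

>>> servo_tool:
  moves:
    - [[0, 0, 0], [0, 0, -0.005], 0]
    - [[0, 0, 0], [0, 0, -0.015], 0]
    - [[0, 0, 0], [0, 0, -0.025], 0]
    - [[0, 0, 0], [0, 0, -0.025], 0]
    - [[0, 0, 0], [0, 0, -0.025], 0]
    - [[0, 0, 0], [0, 0, -0.025], 0]
    - [[0, 0, 0], [0, 0, -0.025], 0]
    - [[0, 0, 0], [0, 0, -0.02], 0]
    - [[0, 0, 0], [0, 0, -0.01], 0]
    - [[0, 0, 0], [0, 0, 0], 0]
    - [[0, 0, 0], [0, 0, 0], 0]

```text
time: 7.45
ee_pos: [0.5389, -0.2765, 0.2063]
tcp_rot: [-180.0, -0.0, 92.3]
wrist_force: [-0.2, 0.6, -0.7]
opening: 0.0083
grasp_force: 39.5
```

Run:
```python
from h import *
np.set_printoptions(precision=4,suppress=True)
o=get_obs();print(o["ee_pos"],o["tcp_rot"],o["opening"],o["grasp_force"])
im,_=camera("scene"); cv2.imwrite("pics/e.png",cv2.resize(im[80:380,60:460],(800,600))[:,:,::-1])
cal=calibration("wrist"); im,d=camera("wrist"); cv2.imwrite("pics/f.png",im[:,:,::-1])
for r in mark_of("orange_brow","wrist")[:2]: print(r["score"],w(r["xyz"],cal))
P=cloud(d,cal); P=P[(abs(P[:,0]-.5)<.13)&(abs(P[:,1]+.28)<.11)&(P[:,2]>.15)]
z0=o["ee_pos"][2]
for s in (1,-1):
  a=P[(P[:,2]<z0+.03)&(abs(P[:,0]-.48)<.035)&(s*(P[:,1]+.277)>.05)]; print("arm",len(a),np.polyfit(a[:,0],a[:,1],1) if len(a)>5 else 0, np.polyfit(a[:,0],a[:,2],1) if len(a)>5 else 0, a.max(0))
```

```text
[ 0.5389 -0.2765  0.2063] [-179.9589   -0.0246   92.2856] 0.00830821332274235 39.50090825557709
0.78 [ 0.5343 -0.2755  0.2206]
arm 2824 [ 0.0415 -0.231 ] [0.0059 0.207 ] [ 0.515  -0.206   0.2122]
arm 270 [ 0.4954 -0.5797] [-0.4093  0.3996] [ 0.4757 -0.3446  0.2108]
```

View pics/e.png

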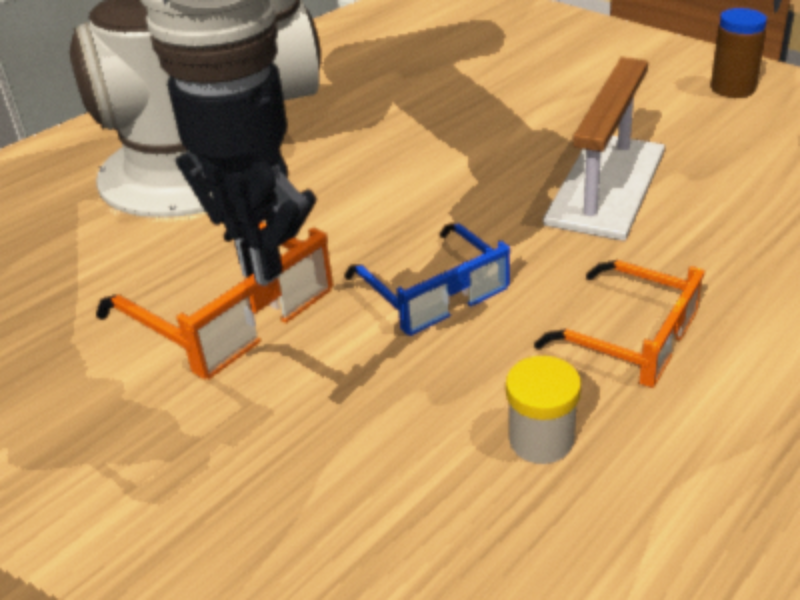

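The glasses are held level at about (260,290) in this view, and the other things stand untouched. Next, carry them to the rail.

>>> servo_tool:
  moves:
    - [[0, 0, 0], [0.012, 0.0014, 0], 0]
    - [[0, 0, 0], [0.0255, 0.0014, 0], 0]
    - [[0, 0, 0], [0.0255, 0.0014, 0], 0]
    - [[0, 0, 0], [0.0255, 0.0014, 0], 0]
    - [[0, 0, 0], [0.0255, 0.0014, 0], 0]
    - [[0, 0, 0], [0.0255, 0.0014, 0], 0]
    - [[0, 0, 0], [0.0255, 0.0014, 0], 0]
    - [[0, 0, 0], [0.0255, 0.0014, 0], 0]
    - [[0, 0, 0], [0.0255, 0.0014, 0], 0]
    - [[0, 0, 0], [0.0255, 0.0014, 0], 0]
    - [[0, 0, 0], [0.0255, 0.0014, 0], 0]
    - [[0, 0, 0], [0.0255, 0.0014, 0], 0]

```text
time: 8.8
ee_pos: [0.5435, 0.0182, 0.2066]
tcp_rot: [-180.0, -0.0, 92.3]
wrist_force: [0.5, 0.6, -0.7]
opening: 0.0081
grasp_force: 39.5
```

>>> servo_tool:
  moves:
    - [[0, 0, 0], [0.0255, 0.0014, 0], 0]
    - [[0, 0, 0], [0.0255, 0.0014, 0], 0]
    - [[0, 0, 0], [0.0255, 0.0014, 0], 0]
    - [[0, 0, 0], [0.0255, 0.0014, 0], 0]
    - [[0, 0, 0], [0.0255, 0.0014, 0], 0]
    - [[0, 0, 0], [0.0255, 0.0014, 0], 0]
    - [[0, 0, 0], [0.0255, 0.0014, 0], 0]
    - [[0, 0, 0], [0.0255, 0.0014, 0], 0]
    - [[0, 0, 0], [0.0255, 0.0014, 0], 0]
    - [[0, 0, 0], [0.0255, 0.0014, 0], 0]
    - [[0, 0, 0], [0.0255, 0.0014, 0], 0]
    - [[0, 0, 0], [0.0255, 0.0014, 0], 0]

```text
time: 10.0
ee_pos: [0.5477, 0.3244, 0.2066]
tcp_rot: [-180.0, 0.0, 92.3]
wrist_force: [0.7, 0.2, -1.0]
opening: 0.0082
grasp_force: 39.5
```

>>> servo_tool:
  moves:
    - [[0, 0, 0], [0.012, 0.0014, 0], 0]
    - [[0, 0, -5.2], [0, 0, 0], 0]
    - [[0, 0, -5.2], [0, 0, 0], 0]
    - [[0, 0, -5.2], [0, 0, 0], 0]
    - [[0, 0, 0], [0, 0, 0], 0]
    - [[0, 0, 0], [0, 0, 0], 0]
    - [[0, 0, 0], [0, 0, 0], 0]

```text
time: 10.7
ee_pos: [0.5495, 0.3348, 0.207]
tcp_rot: [-180.0, 0.0, 107.8]
wrist_force: [0.7, -0.0, -0.3]
opening: 0.0083
grasp_force: 39.5
```

```bash
cat > m.py <<'E'
from h import *
np.set_printoptions(precision=4,suppress=True)
o=get_obs();print(o["time"],o["ee_pos"],o["tcp_rot"],o["opening"],o["grasp_force"])
for c in ["wrist","top","scene"]:
    cal=calibration(c); im,d=camera(c); cv2.imwrite(f"pics/g_{c}.png",im[:,:,::-1])
    P=cloud(d,cal); P=P[(abs(P[:,0]-.5)<.2)&(abs(P[:,1]-.32)<.18)]
    r=P[(P[:,2]>.132)&(P[:,2]<.148)]; 
    if len(r)>5: print(c,"rail",len(r),cv2.minAreaRect(r[:,:2].astype(np.float32)),np.median(r[:,2]))
    for n in ["orange_brow","rail_top"]:
        for k in mark_of(n,c)[:2]: print(c,n,round(k["score"],2),w(k["xyz"],cal))
E
python3 m.py
```

```text
10.7 [0.5495 0.3348 0.207 ] [-179.9912    0.0035  107.7666] 0.008331274856360125 39.501044154167175
wrist rail 16051 ((0.49159592390060425, 0.3412759006023407), (0.04051338508725166, 0.2014390230178833), 18.024255752563477) 0.13883228342352016
wrist orange_brow 0.86 [0.5476 0.332  0.2205]
wrist rail_top 0.86 [0.5004 0.3214 0.1354]
top rail 1317 ((0.49954959750175476, 0.3184358477592468), (0.040123265236616135, 0.24023796617984772), 17.954809188842773) 0.1391717768860333
top orange_brow 0.92 [0.5469 0.3302 0.2204]
top orange_brow 0.89 [0.734  0.0824 0.0457]
top rail_top 0.96 [0.4954 0.319  0.1398]
scene rail 604 ((0.5017967224121094, 0.32091253995895386), (0.04062043875455856, 0.24487727880477905), 17.762332916259766) 0.13906894456726349
scene orange_brow 0.91 [0.7334 0.0845 0.047 ]
scene orange_brow 0.79 [0.5509 0.3327 0.2214]
scene rail_top 0.59 [0.5013 0.3197 0.1373]
```

View pics/g_wrist.png

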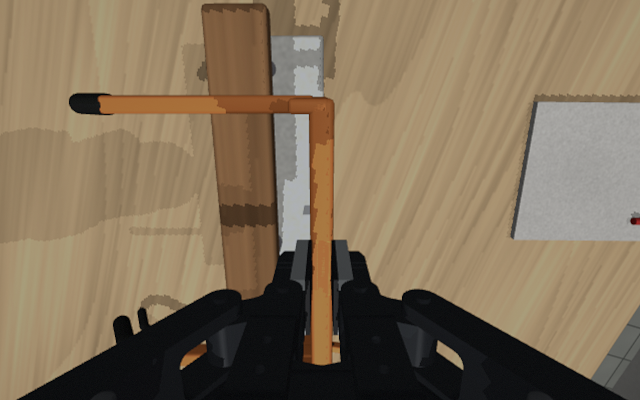

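The wrist view shows the arm crossing the bar squarely at about (235,104), with the lens front clear of it. Lower.

>>> servo_tool:
  moves:
    - [[0, 0, 0], [0, -0.0015, 0.01], 0]
    - [[0, 0, 0], [0, 0, 0.015], 0]
    - [[0, 0, 0], [0, 0, 0.015], 0]
    - [[0, 0, 0], [0, 0, 0.01], 0]
    - [[0, 0, 0], [0, 0, 0.005], 0]
    - [[0, 0, 0], [0, 0, 0.003], 0]
    - [[0, 0, 0], [0, 0, 0], 0]
    - [[0, 0, 0], [0, 0, 0], 0]

```text
time: 11.95
ee_pos: [0.5484, 0.3346, 0.1496]
tcp_rot: [180.0, -0.0, 107.9]
wrist_force: [0.2, -0.1, -0.1]
opening: 0.0081
grasp_force: 39.5
```

>>> servo_tool:
  moves:
    - [[0, 0, 0], [0, 0, 0.001], 0]
    - [[0, 0, 0], [0, 0, 0.001], 0]
    - [[0, 0, 0], [0, 0, 0], 0]
    - [[0, 0, 0], [0, 0, 0], 0]

```text
time: 12.35
ee_pos: [0.5482, 0.3344, 0.147]
tcp_rot: [180.0, 0.0, 107.9]
wrist_force: [-0.5, 0.3, -1.0]
opening: 0.0082
grasp_force: 39.5
```

Run:
```python
from h import *
f=[];z=[]
for i in range(4):
    im,d=camera("scene"); o=get_obs(); f.append(o["wrist_force"]); z.append(o["ee_pos"])
print(np.mean(f,0),np.mean(z,0),o["time"])
cal=calibration("scene"); u,v=px([.53,.33,.15],cal).astype(int); c=im[max(0,v-60):v+60,u-80:u+80]
cv2.imwrite("pics/h.png",cv2.resize(c,None,fx=5,fy=5,interpolation=cv2.INTER_CUBIC)[:,:,::-1])
```

```text
[ 0.22967212 -0.09452619 -0.66229254] [0.54816219 0.33444747 0.14701723] 12.55
```

View pics/h.png

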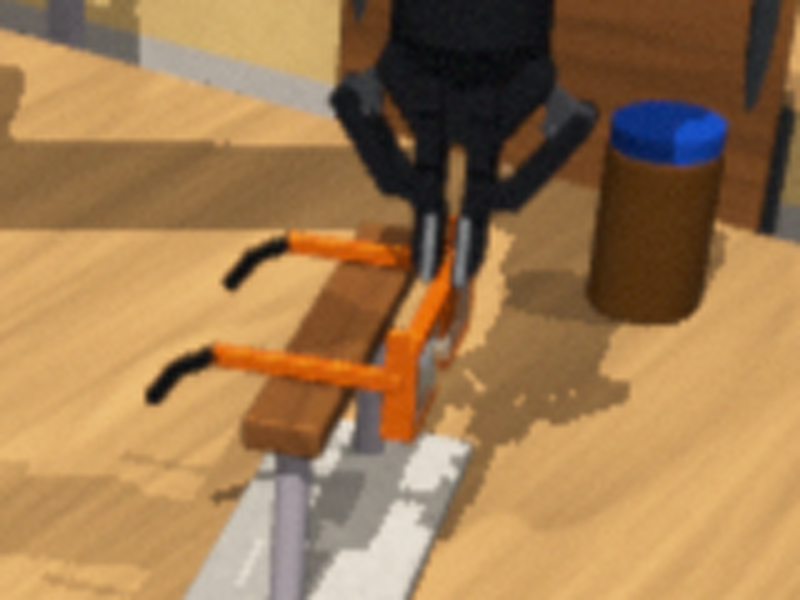

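Both arms cross the bar and don't touch it yet. Lower in small steps until contact.

>>> servo_tool:
  moves:
    - [[0, 0, 0], [0, 0, 0.001], 0]
    - [[0, 0, 0], [0, 0, 0.0005], 0]
    - [[0, 0, 0], [0, 0, 0], 0]
    - [[0, 0, 0], [0, 0, 0], 0]

```text
time: 12.95
ee_pos: [0.5481, 0.3344, 0.1455]
tcp_rot: [-180.0, 0.0, 107.9]
wrist_force: [-0.4, -1.0, -1.1]
opening: 0.0083
grasp_force: 39.5
```

>>> servo_tool:
  moves:
    - [[0, 0, 0], [0, 0, 0.0007], 0]
    - [[0, 0, 0], [0, 0, 0], 0]
    - [[0, 0, 0], [0, 0, 0], 0]

```text
time: 13.25
ee_pos: [0.5482, 0.3345, 0.1448]
tcp_rot: [180.0, -0.0, 107.9]
wrist_force: [0.1, -0.3, -0.6]
opening: 0.0079
grasp_force: 39.5
```

>>> servo_tool:
  moves:
    - [[0, 0, 0], [0, 0, 0.0007], 0]
    - [[0, 0, 0], [0, 0, 0], 0]
    - [[0, 0, 0], [0, 0, 0], 0]

```text
time: 13.55
ee_pos: [0.5483, 0.3345, 0.1444]
tcp_rot: [180.0, -0.0, 107.9]
wrist_force: [0.6, 0.2, 1.5]
opening: 0.0081
grasp_force: 39.8
```

Contact. Release gently with a small opening.

>>> servo_tool:
  moves:
    - [[0, 0, 0], [0, 0, 0], 11]
    - [[0, 0, 0], [0, 0, 0], 13]
    - [[0, 0, 0], [0, 0, 0], 16]
    - [[0, 0, 0], [0, 0, 0], 20]
    - [[0, 0, 0], [0, 0, 0], 24]
    - [[0, 0, 0], [0, 0, 0], 24]
    - [[0, 0, 0], [0, 0, 0], 24]

```text
time: 14.25
ee_pos: [0.5481, 0.3344, 0.1441]
tcp_rot: [-180.0, 0.0, 107.9]
wrist_force: [0.4, 0.3, -0.1]
opening: 0.0207
grasp_force: 0.0
```

Run:
```python
from h import *
im,d=camera("scene"); o=get_obs(); print(o["time"],o["opening"],o["wrist_force"],o["grasp_force"])
cal=calibration("scene"); u,v=px([.53,.33,.15],cal).astype(int); c=im[max(0,v-60):v+60,u-80:u+80]
cv2.imwrite("pics/i.png",cv2.resize(c,None,fx=5,fy=5,interpolation=cv2.INTER_CUBIC)[:,:,::-1])
```

```text
14.3 0.020340196985202334 [ 0.02877171  0.92558866 -0.3722771 ] 0.0
```

View pics/i.png

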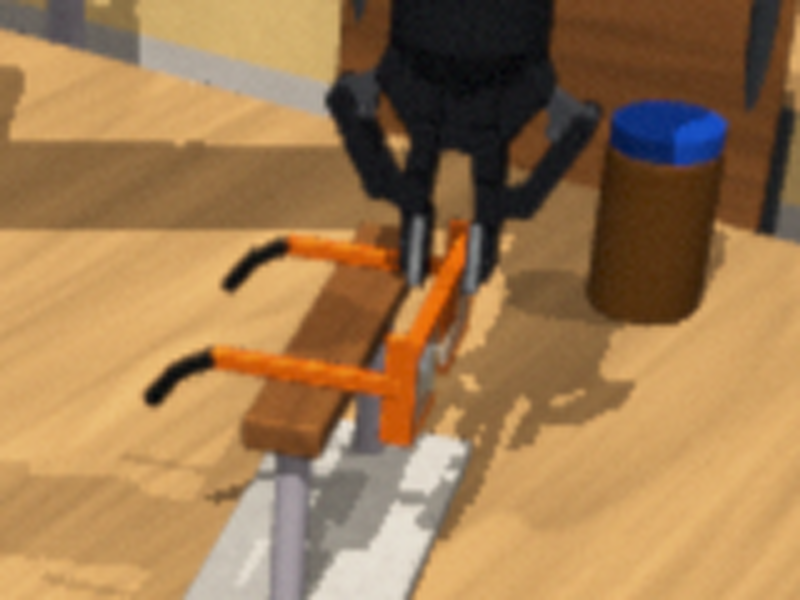

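The glasses rest level on the bar and the pads are clear on both sides. Go straight up.

>>> servo_tool:
  moves:
    - [[0, 0, 0], [0, 0, -0.003], 24]
    - [[0, 0, 0], [0, 0, -0.006], 24]
    - [[0, 0, 0], [0, 0, -0.01], 24]
    - [[0, 0, 0], [0, 0, -0.015], 24]
    - [[0, 0, 0], [0, 0, -0.02], 24]
    - [[0, 0, 0], [0, 0, -0.025], 24]
    - [[0, 0, 0], [0, 0, -0.025], 24]
    - [[0, 0, 0], [0, 0, -0.02], 24]
    - [[0, 0, 0], [0, 0, 0], 24]
    - [[0, 0, 0], [0, 0, 0], 24]
    - [[0, 0, 0], [0, 0, 0], 24]
    - [[0, 0, 0], [0, 0, 0], 24]

```text
time: 15.5
ee_pos: [0.5479, 0.3343, 0.267]
tcp_rot: [-179.9, 0.0, 107.9]
wrist_force: [-0.5, 0.4, -0.9]
opening: 0.0205
grasp_force: 0.0
```

Run:
```python
from h import *
np.set_printoptions(precision=4,suppress=True)
cal=calibration("wrist"); wi,d=camera("wrist"); P=cloud(d,cal)
e=np.array([np.cos(np.radians(17.9)),np.sin(np.radians(17.9))]); n=np.array([-e[1],e[0]])
u=(P[:,:2]-[.5005,.3195]); A=u@e; B=u@n
for s in (1,-1):
  m=(P[:,2]>.142)&(P[:,2]<.18)&(abs(A)<.04)&(s*B>.05)&(s*B<.1)
  if m.sum()>5: print("arm",m.sum(),np.polyfit(A[m],P[m,2],1),np.polyfit(A[m],B[m],1))
m=(P[:,2]>.155)&(P[:,2]<.185)&(abs(A-.05)<.015)&(abs(B)<.1); print("front",np.median(A[m]),np.percentile(P[m,2],95), B[m].min(),B[m].max())
im,d=camera("scene"); o=get_obs(); print(o["time"],o["ee_pos"])
cal=calibration("scene"); u,v=px([.53,.33,.15],cal).astype(int); c=im[max(0,v-60):v+60,u-80:u+80]
c=cv2.resize(c,(400,300),interpolation=cv2.INTER_CUBIC)
cv2.imwrite("pics/j.png",np.hstack([c,cv2.resize(im,(400,300))])[:,:,::-1])
```

```text
arm 1112 [0.0483 0.1495] [0.002  0.0678]
arm 614 [0.0985 0.1498] [ 0.0052 -0.0687]
front 0.04917927864726815 0.17179702955496012 -0.07321700968052575 0.0702156868350276
15.6 [0.5479 0.3343 0.2673]
```

View pics/j.png

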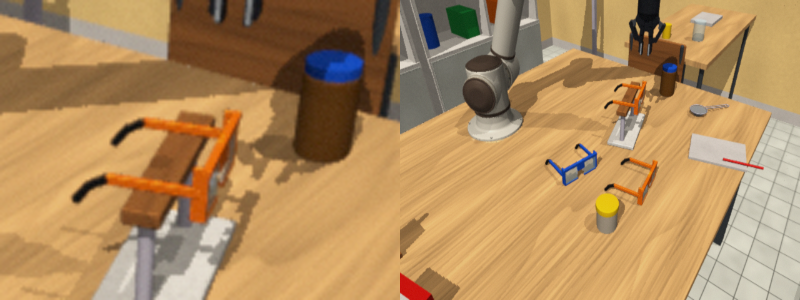

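The glasses hang level and square over the bar, with the front top at 0.172 m as expected, and the robot is clear. The blue pair and the jar haven't moved.

```bash
python3 -c "
from workcell import *
print(job_done())"
```

```text
the job is handed in; nothing more can be done
None
```

The orange safety glasses from the robot's far right now hang level and square over the wooden rail, lenses on one side and ear hooks on the other; the blue pair and the jar were left alone, and the job was handed in at about 15.6 s.

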